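Refit a swung-aside oil pipe in its sprung clip

TASK

The steel oil pipe in the gearbox case has been swung aside and lies across the flange. Swing it back over its clip (the tall black finger stops it there) and press it down past the yellow sprung jaw until it is fully home and the jaw has closed over it, without slamming or forcing it. Then nip up the brass wing nut on the pipe's union, clockwise to its stop, and leave everything else where it is.

Things in the scene. Friction and masses are not known exactly. Their poses are not given: they have to be found in the camera images.
- case: Open aluminium gearbox case half, fixed, a tray open side up: flange 288 x 318 mm outside, top face at z = 75 mm; inside 240 x 270 mm, floor at 10 mm. Origin: centre of its underside. Its +y wall (inner face y = 135 mm, flange out to 159) has a notch, x -13 to 13, down to z = 45 mm, that lets the pipe out.
- clip_seat (a point): Centre of the clip's seat, where the pipe's centre line lies when home: 17 mm below the flange face. Axes as case. The clip, 12 mm wide along y (case y 116 to 128), stands inside the notch: tall black fixed finger on the -x side (face 6.4 mm from the seat's centre, top 29 mm above it), yellow sprung jaw on the +x side.
- jaw (a joint): Yellow sprung jaw, hinged below the seat on its +x side (rad): 0 closed, where a spring keeps it; grows to 0.6 as its top is pushed to +x. Its sloping nose reaches over the seat; top 15 mm above the seat's centre. Pushing the pipe down at the clip with about 10 to 16 N wedges it open 0.25 rad; it snaps shut over the pipe when home.
- union (a point): Centre of the union, at the case's (0, -110, 58) mm: an upright stud, 10 mm thick, on which the pipe's eye pivots. Axes as case. The line from here along case +y to clip_seat is the pipe's centre line when home (level, 232 mm).
- pipe: Loose straight steel pipe, 12 mm thick, 306 mm long from its eye (28 mm wide, 14 high, hole 14) to a brass end 17 mm thick. Origin: centre of the eye, on the stud. Its free end now lies on the +y flange, 45 to 80 mm to the +x side of the notch, so it climbs 0.09 rad. Its x axis points from eye to free end but 0.09 rad below the pipe's line. 0.22 kg.
- pipe_clip_point (a point): Point on the pipe's centre line, 232 mm from the eye's centre: the part that sits in the clip. It rests some 14 mm above clip_seat when laid in the clip's mouth, and at clip_seat when home.
- pipe_press_point (a point): Point on the pipe's centre line, 195 mm from the eye's centre, inside the case, with about 50 mm of free depth below it: a good place to push the pipe sideways and to press it down, clear of the clip and wall.
- wing_nut (a joint): Brass wing nut on the union stud, above the pipe's eye (rad): 0 loose, grows as it turns clockwise seen from above, to the stop at 1.45 (tight); it sinks 1 mm per radian. Stiff thread (about 0.05 N m), stays where left. Loose at the start (0 to 0.35).
- wing_nut_grip (a point): Middle of the wing nut's flat wings, on the stud's axis, about 87 mm above the bench: wings 46 mm long along this point's x axis (56 over their rounded ends), 9 mm thick along its y, 22 mm high (z -11 to 11 here); below them a hub 22 mm across. Turns with the nut.
- bearing: Bystander: loose steel bearing ring, 52 mm across, 16 high, on the case floor at its -x side. Origin: centre of its underside.
- gear: Bystander: loose dark gear, 67 mm across, 34 high, on the case floor at its -x side. Origin: centre of its underside.
- clutch_pack: Bystander: stack of clutch plates, ring 127 mm across, 27 high, on the bench at the left. Origin: centre of its underside.
- screwdriver: Bystander: yellow screwdriver lying on the bench at the right.
- spanner: Bystander: steel spanner lying on the bench at the left.
- spray_can: Bystander: blue spray can, 64 mm across, 190 high, standing on the bench at the right. Origin: centre of its underside.

How it is judged:
By the outcome, as a careful person would: the job done as asked, in the order asked, and still so for the second after the job is handed in, with the robot touching nothing.
It also fails if it takes over 48 s, if anything falls off the work surface, if the arm or the gripper's body presses on something with over 40 N, if the wrist force passes 120 N, or if a joint passes its speed limit or range.

ROBOT

A 6-joint arm with a two-finger parallel gripper is mounted at the origin on the work surface. World frame = base frame: x ahead of the robot, y to its left, z up, the work surface at z = 0. Lengths are in mm, angles in rad, forces in N, time in s.
With the tool pointing down it reaches from about 325 to 775 mm from the base axis. Payload 5.5 kg.
Tool frame: the origin (TCP) lies at the very end of the fingers, on their centre line; the grasp point (between the pads) lies 19 mm behind it; z points along the fingers, y is the direction in which the jaws open and shut (so a half turn about z gives the same grasp; the last joint's range is limited). The gripper opens to 85 mm and grips with 20 to 120 N. Pads are 22 mm wide; open, the fingers measure 114 mm over their backs; the gripper's body (76 mm by 85 mm) begins 54 mm behind the grasp point. The pads swing forward as they close: fully open they stand 13 mm farther back than shut.
Start: joints at [-0.057, 0.091, 1.231, -0, 1.82, -0.057], TCP at [600.014, -0.003, 231.275] pointing down, gripper open.
Joint ranges: [-2.87, 2.87], [-0.86, 2.18], [0.17, 2.46], [-1.51, 4.65], [0.06, 2.69], [-2.65, 2.65]. Speed limits (rad/s): [2.57, 2.57, 3.01, 3.14, 3.14, 3.14].

INTERFACE

Orientations are given as a 3x3 rotation matrix whose columns are the frame's x, y, z axes.
In Python, from rig import r, optics, order gives the robot as it stands.
- The arm moves only by the tool apply_moves, never from a script. Its argument "steps" is a list of rows, each a list of 5 numbers: the finger opening in cm, from 0 to 8.54, then the shift along the world's x, y, z in cm, then the turn about the world's z in rad. In form: [[jaw, dx, dy, dz, spin], ...]. A call has 1 to 20 rows; each row is the pose to reach, as a shift and turn from the pose measured when the call began; what a row does not reach only later rows make up. A row lasts 1/8 s, in which the tool goes at most 62.5 mm and 10.7 degrees, less where a joint would pass 70% of its speed; a pose out of reach is approached as far as the arm can. A call with a gripper value outside its range is refused whole. The fingers move at their own pace and stop on an object; "newtons" is the grip in N (left out, the last holds). Time passes only in rows, so rows that repeat a pose let the fingers close. It gives the time, the measured TCP pose, the force and the opening at its end, in the units of the state.
- r.get_state(): the state, without advancing time (a new reading comes with each control period).
- optics.snapshot(name): name is "scene" or "side" or "wrist"; returns the picture (420x560x3 uint8, red, green, blue); there is no depth.
- optics.calibration(name): a dict with "camera_matrix" (3x3 intrinsics, pixels), "T" (4x4, takes a point from camera to world coordinates). Camera axes: x right, y up, looking along -z (the intrinsics and any distortion apply to the point x, -y, -z); pixel columns grow to the right and rows downward; lengths in mm; the calibration is good to about 2 mm. A picture is of the moment at which its call begins: read the wrist's pose just before it. calibration takes no time and is no camera call; for the wrist camera it gives the pose at the moment of the call.
- order.hand_in(): hands the job in, once; it reports no verdict.
The state is a dict: "clock": time; "qpos": joint angles; "dq": joint speeds; "joint_torque": joint torques, N m; "ee_pos": TCP position; "ee_rot": TCP orientation; "ft_force": force on the tool from outside, world axes, zero at the start; "moment": the same for the moment, N m; "grip_width": finger opening in mm.
Only numpy, scipy, OpenCV 4.12 (cv2) and the standard library are available. Lean on these libraries where they do the work, as an engineer would, in place of code of your own. Each camera call takes 0.05 s, during which the arm holds its last target.

## Working session

There is one attempt and no reset: what is moved stays moved. The work goes in short steps, Python scripts to look and compute and a tool call to move; the robot and the scene stay as the last step left them, time stands still between calls to the robot, and variables do not carry over. Pictures are saved under pics/ and viewed, and the job is handed in when it is done.

Besides the shell and the picture viewer there is one more tool, called by a JSON object that holds its "fn" and its "kwargs", one argument or row to a line. apply_moves: Moves the arm, as the interface text tells. Its arguments: {"type":"object","properties":{"steps":{"type":"array","items":{"type":"array","items":{"type":"number"}}},"newtons":{"type":"number"}},"required":["steps"]}

```bash
mkdir -p pics; python3 - <<'E'
from rig import r, optics, order
import cv2, numpy as np
print({k:np.round(v,3).tolist() for k,v in r.get_state().items()})
for n in ["scene","side","wrist"]:
    c=optics.calibration(n); print(n,{k:np.round(v,3).tolist() if not isinstance(v,str) else v for k,v in c.items()})
    im=optics.snapshot(n); cv2.imwrite(f"pics/{n}0.png",im[:,:,::-1])
E
```

```text
{'clock': 0.0, 'qpos': [-0.057, 0.092, 1.232, 0.0, 1.82, -0.057], 'dq': [-0.0, -0.001, 0.0, -0.001, 0.0, 0.001], 'joint_torque': [0.002, -45.874, -41.802, 0.0, 0.012, -0.0], 'ee_pos': [599.704, -0.001, 230.105], 'ee_rot': [[0.0, 1.0, -0.002], [1.0, -0.0, 0.0], [0.0, -0.002, -1.0]], 'ft_force': [0.103, 0.422, -1.113], 'moment': [0.006, 0.041, -0.031], 'grip_width': 85.124}
scene {'camera_matrix': [[475.513, 0.0, 282.912], [0.0, 475.513, 209.919], [0.0, 0.0, 1.0]], 'T': [[0.667, -0.56, 0.491, 1180.618], [0.744, 0.487, -0.457, -618.079], [0.017, 0.671, 0.742, 1106.438], [0.0, 0.0, 0.0, 1.0]]}
side {'camera_matrix': [[414.634, 0.0, 274.075], [0.0, 414.634, 213.468], [0.0, 0.0, 1.0]], 'T': [[0.907, 0.288, -0.307, 120.202], [-0.421, 0.607, -0.674, -869.832], [-0.007, 0.741, 0.672, 970.784], [0.0, 0.0, 0.0, 1.0]]}
wrist {'camera_matrix': [[292.005, 0.0, 281.93], [0.0, 292.005, 206.283], [0.0, 0.0, 1.0]], 'T': [[1.0, -0.001, 0.001, 600.509], [0.001, 0.95, 0.313, 79.893], [-0.001, -0.313, 0.95, 372.475], [0.0, 0.0, 0.0, 1.0]]}
```

View pics/scene0.png

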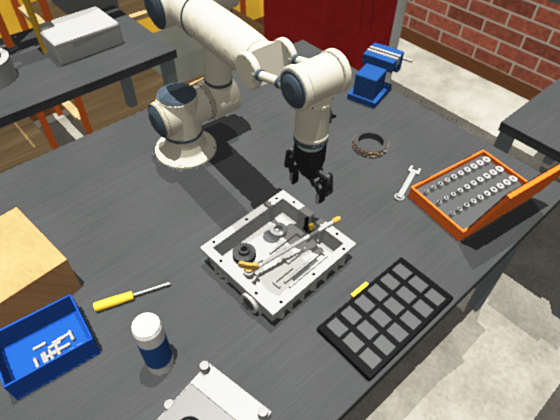

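View pics/side0.png

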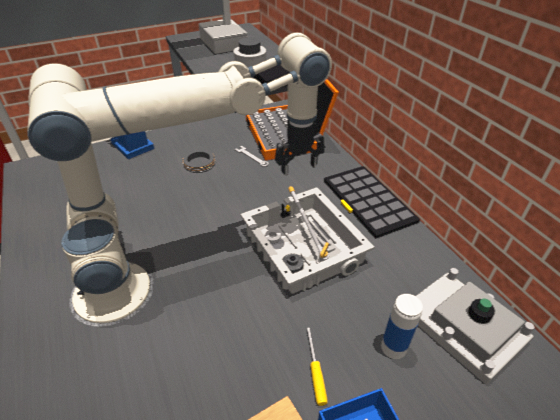

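View pics/wrist0.png

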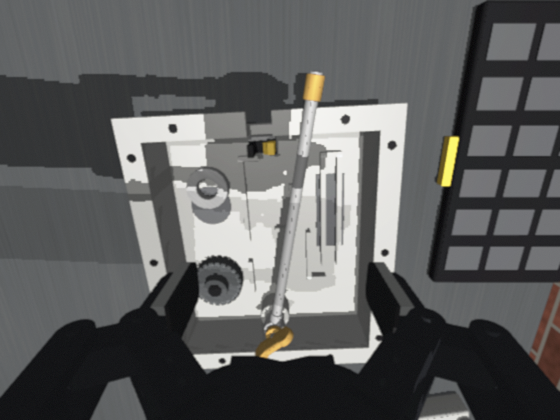

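The wrist view shows the whole case: the notch and clip at about (262,148), the pipe from its eye at (275,315) to the brass end at (313,85), and the wing nut at (275,342). I'll take precise points from enlarged crops.

```bash
python3 - <<'E'
import cv2
a=cv2.imread("pics/wrist0.png")[60:380,100:420]
cv2.imwrite("pics/wrist0z.png",cv2.resize(a,(600,600),interpolation=cv2.INTER_CUBIC))
a=cv2.imread("pics/scene0.png")[180:330,190:370]
cv2.imwrite("pics/scene0z.png",cv2.resize(a,(720,600),interpolation=cv2.INTER_CUBIC))
a=cv2.imread("pics/side0.png")[180:300,230:380]
cv2.imwrite("pics/side0z.png",cv2.resize(a,(750,600),interpolation=cv2.INTER_CUBIC))
E
```

```text
(no output)
```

View pics/wrist0z.png

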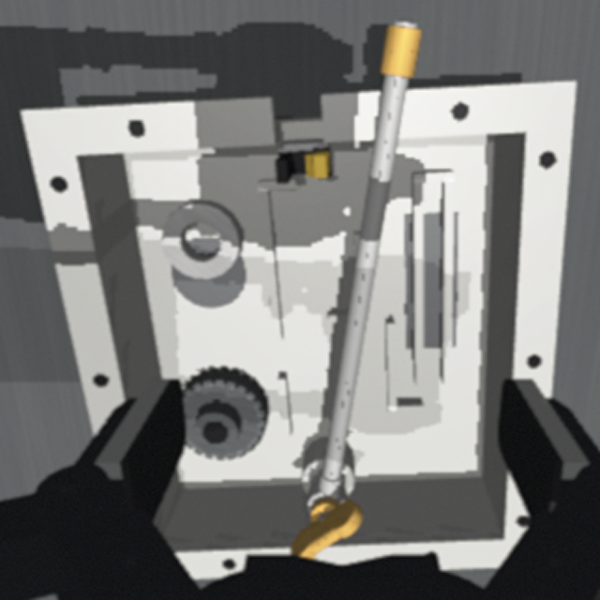

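View pics/scene0z.png

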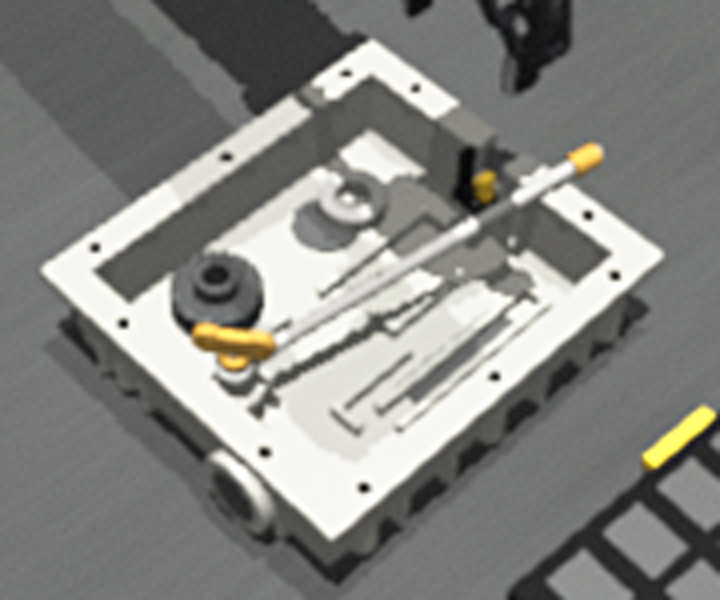

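View pics/side0z.png

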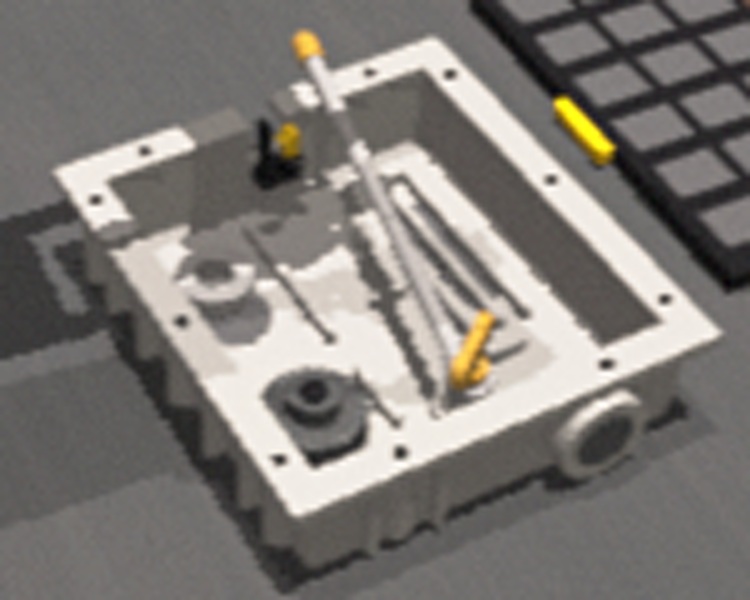

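```bash
cat > h.py <<'E'
import numpy as np
from rig import r, optics, order
def ray(c,u,v):
    K=np.array(c["camera_matrix"]);T=np.array(c["T"])
    d=np.array([(u-K[0,2])/K[0,0],-(v-K[1,2])/K[1,1],-1.]);
    return T[:3,3],T[:3,:3]@d
def onz(c,u,v,z):
    o,d=ray(c,u,v); return o+d*(z-o[2])/d[2]
def proj(c,P):
    K=np.array(c["camera_matrix"]);T=np.array(c["T"])
    p=T[:3,:3].T@(np.array(P)-T[:3,3]); return np.array([K[0,0]*p[0]/-p[2]+K[0,2],K[1,1]*-p[1]/-p[2]+K[1,2]])
def tri(rs):
    A=np.zeros((3,3));b=np.zeros(3)
    for o,d in rs:
        d=d/np.linalg.norm(d);M=np.eye(3)-np.outer(d,d);A+=M;b+=M@o
    return np.linalg.solve(A,b)
def unz(u,v,s,ox,oy): return ox+(u+.5)/s-.5, oy+(v+.5)/s-.5
E
python3 - <<'E'
from h import *
sc,sd,w=[optics.calibration(n) for n in("scene","side","wrist")]
S=lambda u,v:unz(u,v,4,190,180)
D=lambda u,v:unz(u,v,5,230,180)
W=lambda u,v:unz(u,v,1.875,100,60)
for nm,c,f,ps in [("scene",sc,S,[(42,268),(373,40),(663,253),(333,540)]),("side",sd,D,[(298,517),(55,172),(435,38),(720,330)]),("wrist",w,W,[(22,112),(576,82)])]:
    q=np.array([onz(c,*f(*p),75) for p in ps]); print(nm,q.round(1)[:,:2].tolist(), q.mean(0).round(1), [round(float(np.linalg.norm(q[i]-q[i-1])),1) for i in range(len(q))])
    e=(q[2]-q[1]) if len(q)==4 else q[1]-q[0]; print('yaw',np.arctan2(e[1],e[0]))
# wing nut centre: wings top mid
print('nut', tri([ray(sc,*S(234,342)),ray(sd,*D(473,347))]))
print('nutends scene', [onz(sc,*S(*p),87).round(1) for p in[(200,336),(268,348)]])
print('nutends side', [onz(sd,*D(*p),87).round(1) for p in[(487,320),(462,378)]])
print('nutends wrist', [onz(w,*W(*p),87).round(1) for p in[(300,550),(352,515)]])
print('tip', tri([ray(sc,*S(590,157)),ray(sd,*D(306,44))]), onz(w,*W(402,50),85))
print('finger top w', onz(w,*W(290,165),87), 'tri',tri([ray(sc,*S(467,152)),ray(sd,*D(264,122))]))
E
```

```text
scene [[449.6, -242.6], [435.2, 73.1], [720.0, 86.7], [737.5, -230.7]] [585.6 -78.4  75. ] [288.2, 316.1, 285.1, 317.9]
yaw 0.04774089064175946
side [[448.7, -243.4], [431.4, 72.6], [719.2, 88.4], [736.1, -225.3]] [583.8 -76.9  75. ] [288.0, 316.5, 288.2, 314.2]
yaw 0.054902235442542115
wrist [[433.6, 71.0], [720.4, 86.0]] [577.   78.5  75. ] [287.2, 287.2]
yaw 0.052171112192733675
nut [ 590.25610154 -187.15910397   88.31335782]
nutends scene [array([ 572. , -201.9,   87. ]), array([ 608.6, -174.6,   87. ])]
nutends side [array([ 609.2, -169. ,   87. ]), array([ 573.2, -202.5,   87. ])]
nutends wrist [array([ 573.1, -205. ,   87. ]), array([ 607.2, -176.6,   87. ])]
tip [630.01762123 107.43906816  84.77575879] [629.68613511 100.44871392  85.        ]
finger top w [573.71846345  45.30792456  87.        ] tri [568.65338379  44.85461965  85.44221028]
```

```bash
python3 - <<'E'
from h import *
sc,sd,w=[optics.calibration(n) for n in("scene","side","wrist")]
W=lambda u,v:unz(u,v,1.875,100,60)
U=np.array([590.4,-188.1,58])
# pipe centreline in wrist zoom: right pixel mids by row
for p in [(388,130),(368,250),(349,370)]:
    for z in (70,75,80): print(p,z,onz(w,*W(*p),z).round(1)[:2])
for t in (-.135,-.125,-.145):
    for s in (195,232): 
        P=U+s*np.array([-np.sin(t),np.cos(t),.09]); print(t,s,P.round(1),((proj(w,P)-[99.5,59.5])*1.875).round(0), ((proj(sc,P)-[189.5,179.5])*4).round(0))
E
```

```text
(388, 130) 70 [625.1  61.8]
(388, 130) 75 [624.7  62.1]
(388, 130) 80 [624.3  62.4]
(368, 250) 70 [615.5  -4.8]
(368, 250) 75 [615.2  -3.4]
(368, 250) 80 [615.  -2.]
(349, 370) 70 [605.  -81.7]
(349, 370) 75 [604.9 -79. ]
(349, 370) 80 [604.8 -76.4]
-0.135 195 [616.6   5.1  75.6] [371. 236.] [475. 226.]
-0.135 232 [621.6  41.8  78.9] [382. 170.] [517. 200.]
-0.125 195 [614.7   5.4  75.6] [368. 236.] [473. 224.]
-0.125 232 [619.3  42.1  78.9] [378. 170.] [515. 198.]
-0.145 195 [618.6   4.9  75.6] [375. 236.] [476. 227.]
-0.145 232 [623.9  41.5  78.9] [387. 171.] [519. 202.]
```

{"fn": "apply_moves", "kwargs": {
  "steps": [
    [4,0.8,0.25,-3.5,-0.07],
    [4,1.67,0.5,-7,-0.135],
    [4,1.67,0.5,-11,-0.135],
    [4,1.67,0.5,-13,-0.135],
    [4,1.67,0.5,-13,-0.135]
  ],
  "newtons": 40
}}

```text
clock: 0.78
ee_pos: [615.5, 5.0, 98.6]
ee_rot: [[0.135, 0.991, -0.005], [0.991, -0.135, 0.0], [-0.0, -0.005, -1.0]]
ft_force: [-0.6, 0.9, 0.5]
grip_width: 39.7
```

```bash
python3 - <<'E'
from h import *
import cv2
im=optics.snapshot("wrist"); cv2.imwrite("pics/w1.png",im[:,:,::-1]); print(r.get_state()["ee_pos"],r.get_state()["ft_force"])
E
```

```text
[616.44434611   4.9831087  100.71091065] [ 0.37785089 -0.57539456  1.18251124]
```

View pics/w1.png

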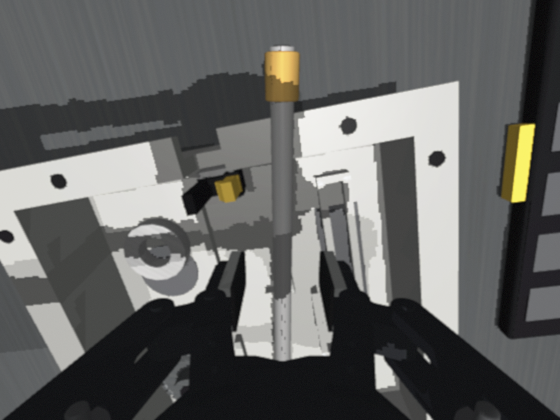

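The pipe (column 282) is centred between the fingers (240 to 325). I'll descend and grip it.

{"fn": "apply_moves", "kwargs": {
  "steps": [
    [4,0,0,-2,0],
    [4,0,0,-4,0],
    [4,0,0,-4.1,0],
    [1,0,0,-4.1,0],
    [1,0,0,-4.1,0],
    [1,0,0,-4.1,0],
    [1,0,0,-4.1,0],
    [1,0,0,-4.1,0]
  ],
  "newtons": 50
}}

```text
clock: 1.82
ee_pos: [616.8, 5.0, 60.4]
ee_rot: [[0.135, 0.991, -0.001], [0.991, -0.135, 0.0], [0.0, -0.001, -1.0]]
ft_force: [-0.3, 1.0, 1.5]
grip_width: 10.7
```

{"fn": "apply_moves", "kwargs": {
  "steps": [
    [0,0,0,0.1,0],
    [0,0,0,0.2,0],
    [0,-0.6,0.06,0.2,0.031],
    [0,-1.2,0.12,0.2,0.062],
    [0,-1.8,0.16,0.2,0.093],
    [0,-2.4,0.18,0.2,0.123],
    [0,-3.0,0.18,0.2,0.154],
    [0,-3.3,0.17,0.2,0.17],
    [0,-3.5,0.16,0.2,0.181],
    [0,-3.5,0.16,0.2,0.181],
    [0,-3.5,0.16,0.2,0.181]
  ],
  "newtons": 60
}}

```text
clock: 3.2
ee_pos: [581.9, 6.6, 62.4]
ee_rot: [[-0.046, 0.999, -0.001], [0.999, 0.046, 0.0], [0.0, -0.001, -1.0]]
ft_force: [-0.8, 0.3, -2.3]
grip_width: 9.6
```

```bash
python3 - <<'E'
from h import *
import cv2
im=optics.snapshot("wrist"); cv2.imwrite("pics/w2.png",im[:,:,::-1]); 
im=optics.snapshot("scene")[180:330,190:370]; cv2.imwrite("pics/s2.png",cv2.resize(im[:,:,::-1],(720,600),interpolation=2))
print(r.get_state()["ee_pos"],r.get_state()["ft_force"])
E
```

```text
[581.9219797    6.55049694  62.34317346] [-0.44151963  0.31753406 -2.18420645]
```

View pics/w2.png

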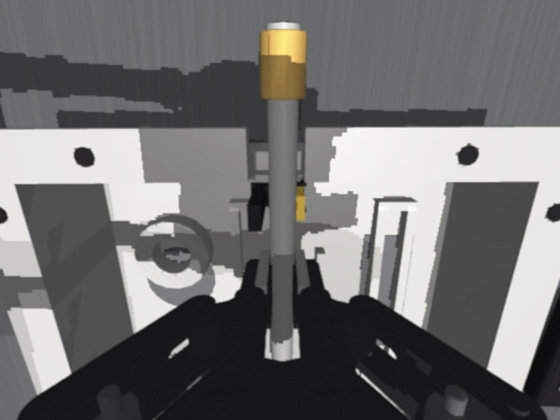

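View pics/s2.png

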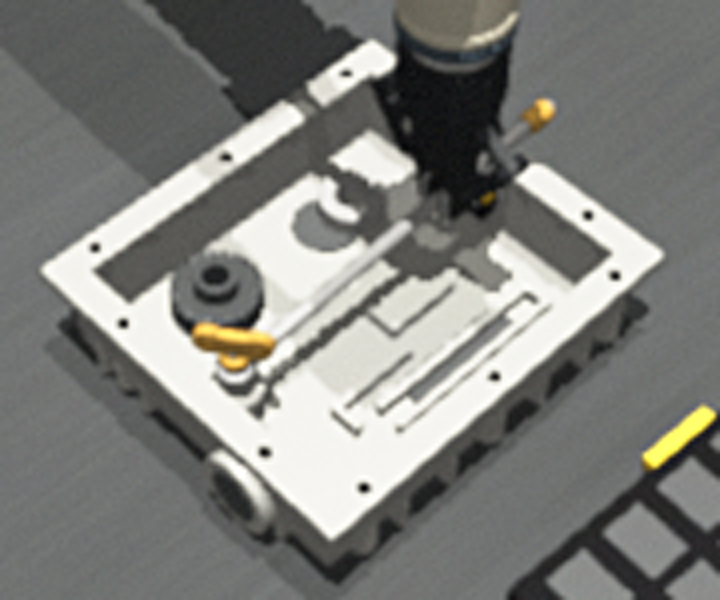

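The pipe (columns 268 to 297) lies over the clip, with the finger at 250 to 268. I'll ease it further until it touches the finger.

{"fn": "apply_moves", "kwargs": {
  "steps": [
    [0,-0.05,0,0,0.003],
    [0,-0.1,0,0,0.005],
    [0,-0.15,0,0,0.007],
    [0,-0.15,0,0,0.007]
  ]
}}

```text
clock: 3.8
ee_pos: [580.4, 6.5, 62.4]
ee_rot: [[-0.053, 0.999, -0.0], [0.999, 0.053, 0.0], [0.0, -0.0, -1.0]]
ft_force: [0.2, -0.5, -2.4]
grip_width: 9.9
```

{"fn": "apply_moves", "kwargs": {
  "steps": [
    [0,-0.05,0,0,0.002],
    [0,-0.1,0,0,0.003],
    [0,-0.1,0,0,0.003]
  ]
}}

```text
clock: 4.18
ee_pos: [579.4, 6.5, 62.4]
ee_rot: [[-0.056, 0.998, -0.0], [0.998, 0.056, 0.0], [0.0, -0.0, -1.0]]
ft_force: [0.6, -0.8, -2.5]
grip_width: 10.0
```

{"fn": "apply_moves", "kwargs": {
  "steps": [
    [0,-0.05,0,0,0.002],
    [0,-0.1,0,0,0.003],
    [0,-0.1,0,0,0.003]
  ]
}}

```text
clock: 4.55
ee_pos: [579.0, 6.6, 62.6]
ee_rot: [[-0.059, 0.998, 0.001], [0.998, 0.059, 0.0], [0.0, 0.001, -1.0]]
ft_force: [4.4, 0.1, -4.2]
grip_width: 9.7
```

```bash
python3 - <<'E'
from h import *
import cv2
im=optics.snapshot("wrist")[20:260,180:400]; cv2.imwrite("pics/w3.png",cv2.resize(im[:,:,::-1],(550,600),interpolation=2)); 
im=optics.snapshot("side")[180:300,230:380]; cv2.imwrite("pics/d3.png",cv2.resize(im[:,:,::-1],(750,600),interpolation=2))
print(r.get_state()["ee_pos"],r.get_state()["ft_force"])
w=optics.calibration("wrist")
c=np.array([584.8,-78.2]);ux=np.array([.9987,.051]);uy=np.array([-.051,.9987])
for n,x,y,z in [("fing top outer",-6.4,116,87),("fing top",-6.4,128,87),("jawtop",6,116,73),("notchL",-13,135,75),("notchR",13,135,75),("notchL",-13,159,75),("notchR",13,159,75)]:
    P=[*(c+x*ux+y*uy),z]; print(n,((proj(w,P)-[179.5,19.5])*2.5).round(0))
E
```

```text
[578.93620971   6.54252628  62.58238339] [ 4.58383174 -0.55471256 -3.1889534 ]
fing top outer [226. 521.]
fing top [226. 455.]
jawtop [293. 494.]
notchL [192. 399.]
notchR [335. 400.]
notchL [189. 261.]
notchR [341. 263.]
```

View pics/w3.png

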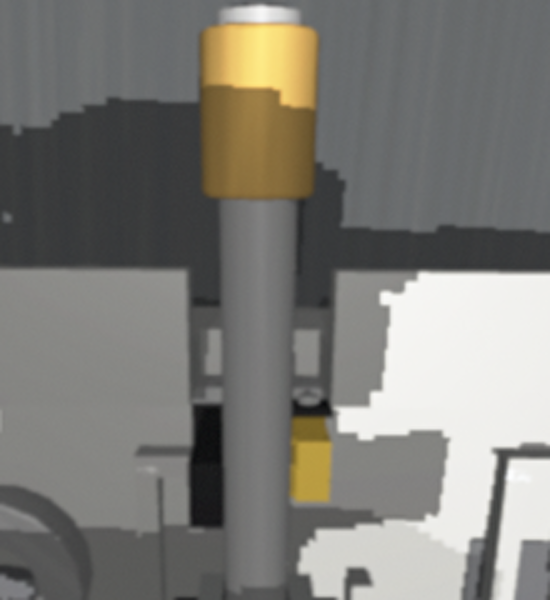

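View pics/d3.png

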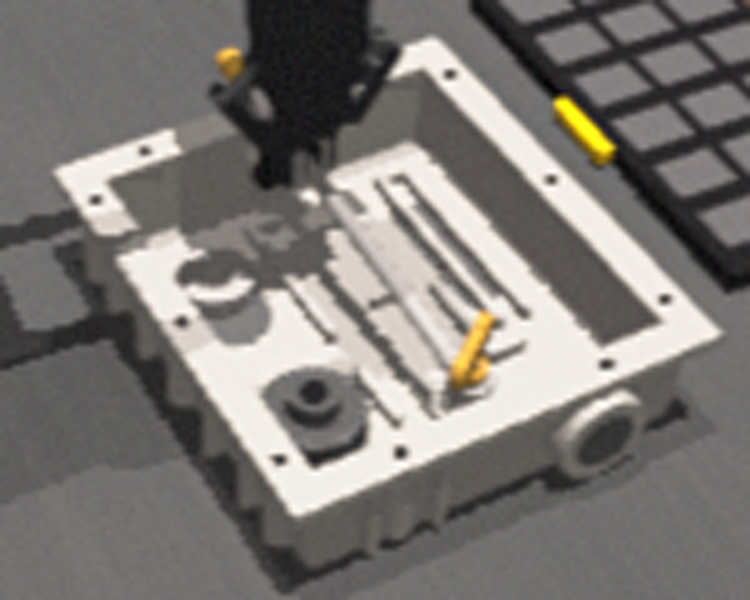

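It now presses the finger at 4 N. I'll back off slightly and lower it into the mouth.

{"fn": "apply_moves", "kwargs": {
  "steps": [
    [0,0.05,0,-0.2,-0.003],
    [0,0.06,0,-0.4,-0.006],
    [0,0.06,0,-0.6,-0.006],
    [0,0.06,0,-0.7,-0.006],
    [0,0.06,0,-0.7,-0.006]
  ],
  "newtons": 80
}}

```text
clock: 5.28
ee_pos: [579.4, 6.6, 55.6]
ee_rot: [[-0.053, 0.999, 0.0], [0.999, 0.053, 0.0], [0.0, 0.0, -1.0]]
ft_force: [0.0, 1.4, -0.5]
grip_width: 9.5
```

{"fn": "apply_moves", "kwargs": {
  "steps": [
    [0,0,0,-0.1,0],
    [0,0,0,-0.2,0],
    [0,0,0,-0.3,0],
    [0,0,0,-0.3,0]
  ]
}}

```text
clock: 5.78
ee_pos: [579.1, 6.5, 54.2]
ee_rot: [[-0.053, 0.999, 0.0], [0.999, 0.053, -0.0], [-0.0, 0.0, -1.0]]
ft_force: [-6.6, 0.4, 7.9]
grip_width: 9.1
```

{"fn": "apply_moves", "kwargs": {
  "steps": [
    [0,0,0,-0.2,0],
    [0,0,0,-0.3,0],
    [0,0,0,-0.4,0],
    [0,0,0,-0.4,0]
  ]
}}

```text
clock: 6.28
ee_pos: [579.2, 6.5, 53.3]
ee_rot: [[-0.053, 0.999, 0.002], [0.999, 0.053, -0.0], [-0.001, 0.002, -1.0]]
ft_force: [-9.5, 0.5, 13.8]
grip_width: 9.5
```

{"fn": "apply_moves", "kwargs": {
  "steps": [
    [0,0,0,-0.4,0],
    [0,0,0,-0.5,0],
    [0,0,0,-0.6,0],
    [0,0,0,-0.6,0]
  ]
}}

```text
clock: 6.78
ee_pos: [579.1, 6.6, 46.9]
ee_rot: [[-0.054, 0.999, 0.001], [0.999, 0.054, -0.0], [-0.0, 0.001, -1.0]]
ft_force: [-1.5, 1.9, 0.7]
grip_width: 9.2
```

{"fn": "apply_moves", "kwargs": {
  "steps": [
    [0,0,0,-0.1,0],
    [0,0,0,-0.2,0],
    [0,0,0,-0.3,0],
    [0,0,0,-0.3,0]
  ]
}}

```text
clock: 7.28
ee_pos: [579.1, 6.5, 43.7]
ee_rot: [[-0.053, 0.999, 0.001], [0.999, 0.053, -0.0], [-0.0, 0.001, -1.0]]
ft_force: [-1.0, 1.9, -1.3]
grip_width: 9.3
```

{"fn": "apply_moves", "kwargs": {
  "steps": [
    [0,0,0,-0.1,0],
    [0,0,0,-0.2,0],
    [0,0,0,-0.2,0],
    [0,0,0,-0.2,0]
  ]
}}

```text
clock: 7.78
ee_pos: [579.4, 6.5, 42.3]
ee_rot: [[-0.053, 0.999, 0.002], [0.999, 0.053, -0.0], [-0.001, 0.002, -1.0]]
ft_force: [-2.5, 1.6, 4.3]
grip_width: 9.2
```

{"fn": "apply_moves", "kwargs": {
  "steps": [
    [0,0,0,-0.1,0],
    [0,0,0,-0.2,0],
    [0,0,0,-0.25,0],
    [0,0,0,-0.25,0]
  ]
}}

```text
clock: 8.28
ee_pos: [580.2, 6.5, 42.2]
ee_rot: [[-0.053, 0.999, 0.005], [0.999, 0.053, -0.0], [-0.001, 0.005, -1.0]]
ft_force: [-4.7, 2.9, 11.5]
grip_width: 9.2
```

```bash
python3 - <<'E'
from h import *
import cv2
im=optics.snapshot("wrist")[20:260,180:400]; cv2.imwrite("pics/w4.png",cv2.resize(im[:,:,::-1],(550,600),interpolation=2)); 
print(r.get_state()["ee_pos"],r.get_state()["ft_force"])
E
```

```text
[580.17224738   6.5401054   42.23182197] [-4.32177672  1.50826519 11.68694532]
```

View pics/w4.png

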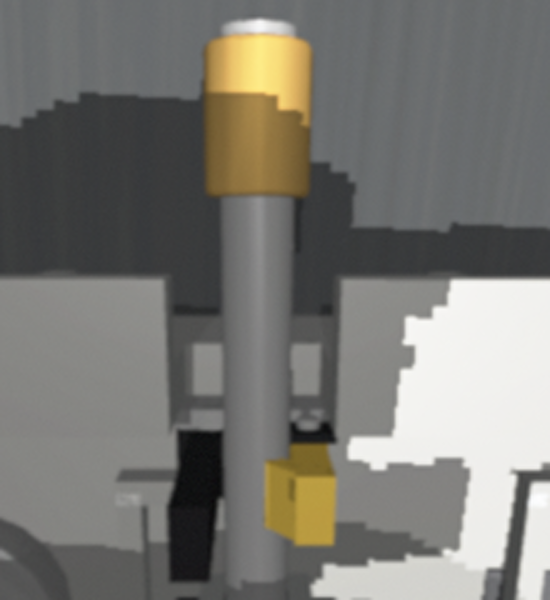

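The pipe has met a hard stop at the home height (pressing at 11.5 N), and the yellow jaw nose (265 to 335, 460 to 545) covers its edge. I'll unload, open, rise and head for the nut.

{"fn": "apply_moves", "kwargs": {
  "steps": [
    [0,-0.05,0,0,0],
    [0,-0.08,0,0,0],
    [4,-0.08,0,0,0],
    [4,-0.08,0,0,0],
    [4,-0.08,0,0,0],
    [4,-0.08,0,0,0],
    [4,-0.08,0,2,0],
    [4,-0.08,0,6,0],
    [4,-0.08,0,11,0],
    [4,-0.08,-3,13,-0.18],
    [4,0.4,-7,13,-0.36],
    [4,0.8,-12,13,-0.54],
    [4,1,-15,13,-0.72],
    [4,1.02,-16,13,-0.92],
    [4,1.02,-16,13,-0.92],
    [4,1.02,-16,13,-0.92]
  ]
}}

```text
clock: 10.32
ee_pos: [590.5, -153.0, 173.2]
ee_rot: [[0.76, 0.65, 0.004], [0.65, -0.76, -0.004], [0.0, 0.005, -1.0]]
ft_force: [0.0, 0.6, -0.7]
grip_width: 39.9
```

```bash
python3 - <<'E'
from h import *
import cv2
print(r.get_state()["ee_pos"],r.get_state()["qpos"],optics.calibration("wrist")["T"].round(2).tolist())
im=optics.snapshot("wrist"); cv2.imwrite("pics/w5.png",im[:,:,::-1])
im=optics.snapshot("scene")[180:330,190:370]; cv2.imwrite("pics/s5.png",cv2.resize(im[:,:,::-1],(720,600),interpolation=2))
im=optics.snapshot("side")[180:300,230:380]; cv2.imwrite("pics/d5.png",cv2.resize(im[:,:,::-1],(750,600),interpolation=2))
E
```

```text
[ 590.5446742  -152.98327464  173.19334912] [-0.3076402   0.10995321  1.31315644 -0.00289936  1.7138483   0.55506129] [[0.65, 0.72, 0.23, 651.97], [-0.76, 0.62, 0.21, -100.77], [0.0, -0.31, 0.95, 315.41], [0.0, 0.0, 0.0, 1.0]]
```

View pics/w5.png

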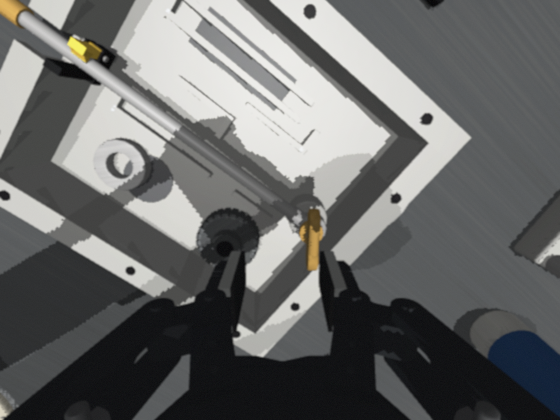

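View pics/s5.png

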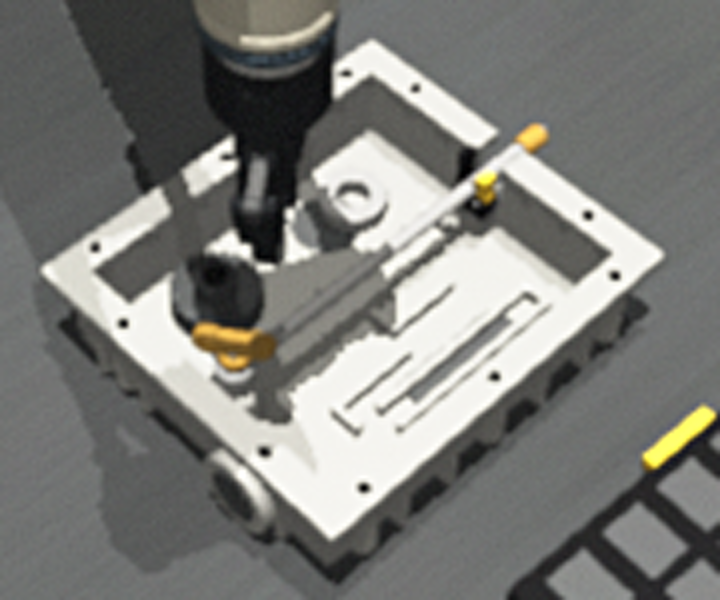

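View pics/d5.png

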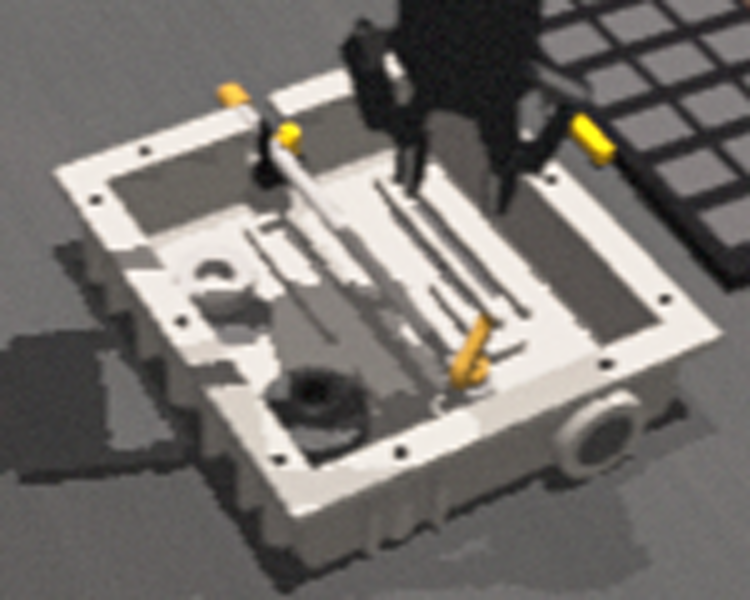

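The pipe is home with the jaw shut over it in both fixed views. The nut wings in the wrist view run from (316,210) to (314,270).

```bash
python3 - <<'E'
from h import *
import cv2
w=optics.calibration("wrist")
a=cv2.imread("pics/w5.png")[190:290,270:370]
cv2.imwrite("pics/w5z.png",cv2.resize(a,(600,600),interpolation=2))
hsv=cv2.cvtColor(a,cv2.COLOR_BGR2HSV);m=cv2.inRange(hsv,(10,120,60),(28,255,255))
ys,xs=np.nonzero(m);xs=xs+270;ys=ys+190
print(len(xs),xs.min(),xs.max(),ys.min(),ys.max())
for y in range(ys.min(),ys.max()+1,5): print(y,xs[ys==y].min(),xs[ys==y].max())
U=np.array([590.4,-188,0])
for th in (.65,.7,.75):
  print(th,[proj(w,U+[s*np.cos(th),s*np.sin(th),z]).round(0).tolist() for s in(-28,0,28) for z in (98,)])
E
```

```text
825 299 321 210 270
210 310 317
215 309 318
220 308 318
225 302 319
230 300 321
235 300 321
240 303 319
245 307 318
250 307 318
255 307 317
260 307 318
265 307 316
270 310 310
0.65 [[310.0, 274.0], [313.0, 244.0], [316.0, 211.0]]
0.7 [[312.0, 274.0], [313.0, 244.0], [315.0, 211.0]]
0.75 [[313.0, 274.0], [313.0, 244.0], [313.0, 211.0]]
```

View pics/w5z.png

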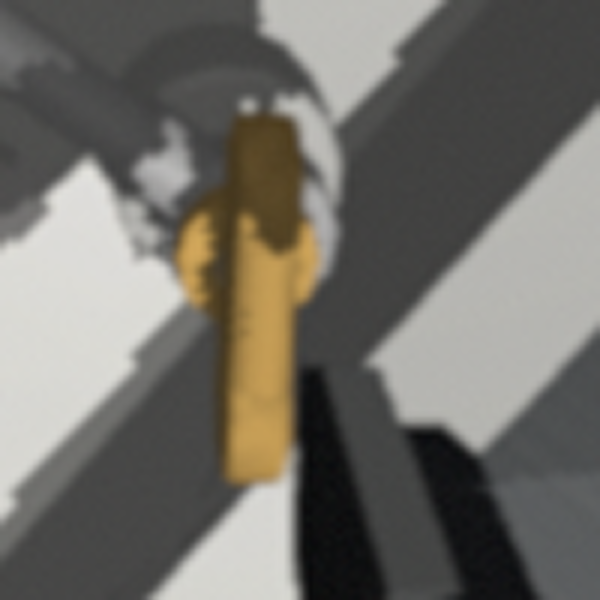

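{"fn": "apply_moves", "kwargs": {
  "steps": [
    [4,0,-2,0,0],
    [4,0,-3.5,-2,0],
    [4,0,-3.5,-5,0],
    [4,0,-3.5,-7.5,0],
    [4,0,-3.5,-9,0],
    [4,0,-3.5,-9.3,0],
    [4,0,-3.5,-9.3,0]
  ]
}}

```text
clock: 11.35
ee_pos: [590.7, -188.0, 80.2]
ee_rot: [[0.761, 0.649, 0.004], [0.649, -0.761, -0.004], [-0.0, 0.006, -1.0]]
ft_force: [0.6, 0.6, 0.2]
grip_width: 40.0
```

```bash
python3 - <<'E'
from h import *
import cv2
print(r.get_state()["ee_pos"],r.get_state()["ft_force"],r.get_state()["moment"])
im=optics.snapshot("wrist"); cv2.imwrite("pics/w6.png",im[:,:,::-1])
im=optics.snapshot("side")[180:300,230:380]; cv2.imwrite("pics/d6.png",cv2.resize(im[:,:,::-1],(750,600),interpolation=2))
E
```

```text
[ 590.7309011  -188.03911374   80.16425448] [0.57715626 0.6098026  0.20647248] [-0.0585286   0.00210903 -0.03404169]
```

View pics/w6.png

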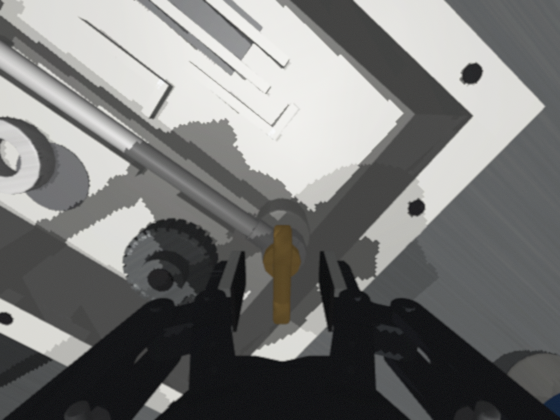

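View pics/d6.png

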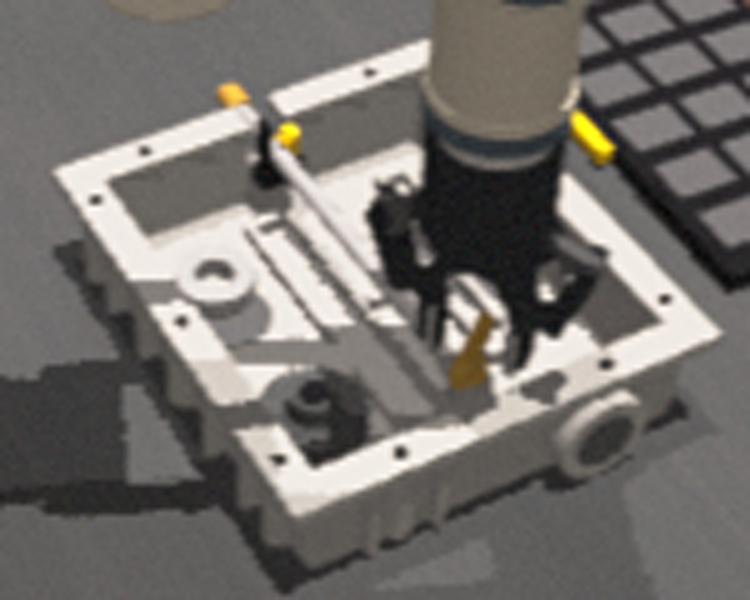

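The wings (column 282) are centred and parallel between the pads. I'll close and begin turning clockwise.

{"fn": "apply_moves", "kwargs": {
  "steps": [
    [0,0,0,0,0],
    [0,0,0,0,0],
    [0,0,0,0,0],
    [0,0,0,0,0],
    [0,0,0,0,0],
    [0,0,0,-0.01,-0.1],
    [0,0,0,-0.02,-0.2],
    [0,0,0,-0.03,-0.3],
    [0,0,0,-0.04,-0.4],
    [0,0,0,-0.05,-0.5],
    [0,0,0,-0.06,-0.6],
    [0,0,0,-0.07,-0.7],
    [0,0,0,-0.08,-0.8],
    [0,0,0,-0.08,-0.8]
  ],
  "newtons": 50
}}

```text
clock: 13.2
ee_pos: [591.6, -189.1, 81.5]
ee_rot: [[0.996, -0.093, 0.002], [-0.093, -0.996, -0.009], [0.003, 0.009, -1.0]]
ft_force: [-0.8, -4.2, 5.2]
grip_width: 7.3
```

```bash
python3 - <<'E'
from h import *
s=r.get_state();print(s["ee_pos"],s["ft_force"],s["moment"],s["grip_width"],s["qpos"])
E
```

```text
[ 591.61555242 -189.13728998   81.54406283] [-0.78282705 -4.19892948  5.23486639] [-0.60091255  0.18609532 -0.03603374] 7.349238501655276 [-0.35976399  0.16467771  1.41620946 -0.00806817  1.55556648  1.30401995]
```

```bash
python3 - <<'E'
from h import *
import cv2
im=optics.snapshot("wrist"); cv2.imwrite("pics/w7.png",im[:,:,::-1])
im=optics.snapshot("side")[180:300,230:380]; cv2.imwrite("pics/d7.png",cv2.resize(im[:,:,::-1],(750,600),interpolation=2))
E
```

```text
(no output)
```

View pics/w7.png

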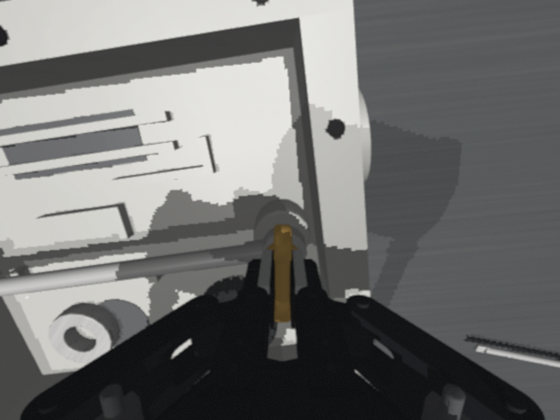

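View pics/d7.png

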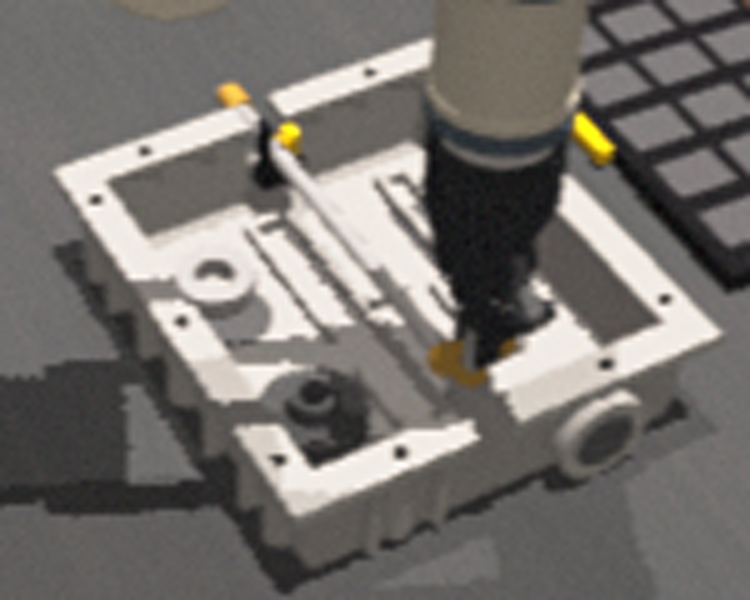

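The nut follows the fingers. I'll continue to its stop in small stages.

{"fn": "apply_moves", "kwargs": {
  "steps": [
    [0,0,0,-0.01,-0.07],
    [0,0,0,-0.02,-0.14],
    [0,0,0,-0.03,-0.21],
    [0,0,0,-0.03,-0.28],
    [0,0,0,-0.03,-0.28]
  ]
}}

```text
clock: 13.92
ee_pos: [591.5, -189.7, 81.3]
ee_rot: [[0.932, -0.361, -0.001], [-0.361, -0.932, -0.011], [0.003, 0.01, -1.0]]
ft_force: [-1.6, -3.9, 2.5]
grip_width: 7.7
```

```bash
python3 - <<'E'
from h import *
s=r.get_state();R=s["ee_rot"];print(s["ee_pos"],s["ft_force"],s["moment"],s["grip_width"],s["qpos"][5],s["joint_torque"][5],np.arctan2(R[1][1],R[0][1]))
E
```

```text
[ 591.45012088 -189.74910176   81.31499135] [-1.59172116 -3.91216986  2.54343055] [-0.6505626   0.28295675 -0.02420574] 7.676873224876424 1.5810208534461438 0.33364187926054 -1.9405479665255043
```

{"fn": "apply_moves", "kwargs": {
  "steps": [
    [0,0,0,0,-0.05],
    [0,0,0,-0.01,-0.1],
    [0,0,0,-0.01,-0.15],
    [0,0,0,-0.01,-0.15]
  ]
}}

```text
clock: 14.42
ee_pos: [591.3, -190.0, 81.2]
ee_rot: [[0.869, -0.494, -0.003], [-0.494, -0.869, -0.011], [0.003, 0.011, -1.0]]
ft_force: [-1.2, -3.8, 1.9]
grip_width: 7.4
```

```bash
python3 - <<'E'
from h import *
s=r.get_state();R=s["ee_rot"];print(s["ee_pos"],s["ft_force"],s["moment"],s["grip_width"],s["qpos"][5],s["joint_torque"][5],np.arctan2(R[1][1],R[0][1]))
E
```

```text
[ 591.30346204 -190.04552125   81.22054836] [-1.24422901 -3.78407859  1.91119915] [-0.61631981  0.34921216  0.3388001 ] 7.382613284003402 1.7281341266305932 0.6314827501773834 -2.0876787872809714
```

The moment about z has risen to 0.34 N m, so this is probably the stop. I'll nip it a little further to confirm.

{"fn": "apply_moves", "kwargs": {
  "steps": [
    [0,0,0,0,-0.03],
    [0,0,0,0,-0.06],
    [0,0,0,0,-0.06]
  ]
}}

```text
clock: 14.8
ee_pos: [591.3, -190.1, 81.2]
ee_rot: [[0.839, -0.545, -0.003], [-0.545, -0.838, -0.011], [0.003, 0.011, -1.0]]
ft_force: [-2.7, -3.1, 2.6]
grip_width: 7.1
```

```bash
python3 - <<'E'
from h import *
import cv2
s=r.get_state();R=s["ee_rot"];print(s["ee_pos"],s["ft_force"],s["moment"],s["grip_width"],s["qpos"][5],s["joint_torque"][5],np.arctan2(R[1][1],R[0][1]))
im=optics.snapshot("wrist"); cv2.imwrite("pics/w8.png",im[:,:,::-1])
E
```

```text
[ 591.27932631 -190.06455325   81.24922105] [-2.67577248 -3.09370273  2.57573418] [-0.54233407  0.34528056  1.04914123] 7.137992524057379 1.7875818817133966 1.237914003431797 -2.146988984777557
```

View pics/w8.png

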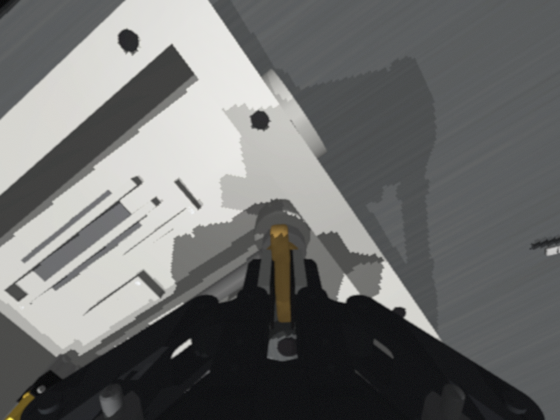

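The stop is confirmed, with the moment rising to about 1.05 N m as the wings held. I'll ease the twist most of the way off, release and retreat.

{"fn": "apply_moves", "kwargs": {
  "steps": [
    [0,0,0,0,0.02],
    [0,0,0,0,0.03],
    [4,0,0,0,0.03],
    [4,0,0,0,0.03],
    [4,0,0,0,0.03],
    [4,0,0,0,0.03],
    [4,0,0,1,0.03],
    [4,0,0,4,0.03],
    [4,0,0,8,0.03],
    [4,0,4,12,0.18],
    [4,0,5,13,0.33],
    [4,0,5,14,0.33],
    [4,0,5,14,0.33]
  ]
}}

```text
clock: 16.48
ee_pos: [591.5, -140.6, 222.1]
ee_rot: [[0.969, -0.247, 0.001], [-0.247, -0.969, -0.012], [0.004, 0.011, -1.0]]
ft_force: [-0.7, -0.2, -1.1]
grip_width: 39.8
```

```bash
python3 - <<'E'
from h import *
import cv2
s=r.get_state();print(s["ee_pos"],s["ft_force"],s["moment"])
im=optics.snapshot("wrist"); cv2.imwrite("pics/w9.png",im[:,:,::-1])
im=optics.snapshot("scene")[180:330,190:370]; cv2.imwrite("pics/s9.png",cv2.resize(im[:,:,::-1],(720,600),interpolation=2))
im=optics.snapshot("side")[180:300,230:380]; cv2.imwrite("pics/d9.png",cv2.resize(im[:,:,::-1],(750,600),interpolation=2))
E
```

```text
[ 591.47486685 -140.58186444  222.12110292] [-0.7398905  -0.18329632 -1.06786147] [ 0.0020229  -0.00260682 -0.01730192]
```

View pics/w9.png

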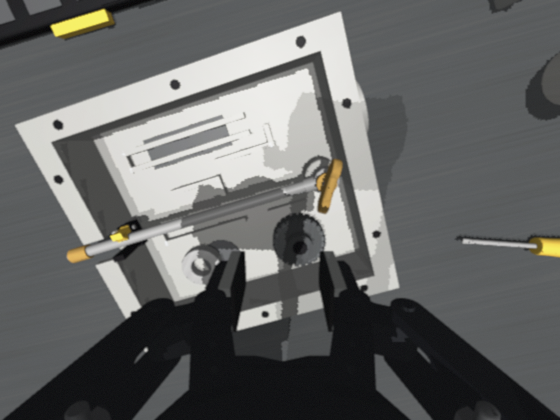

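View pics/s9.png

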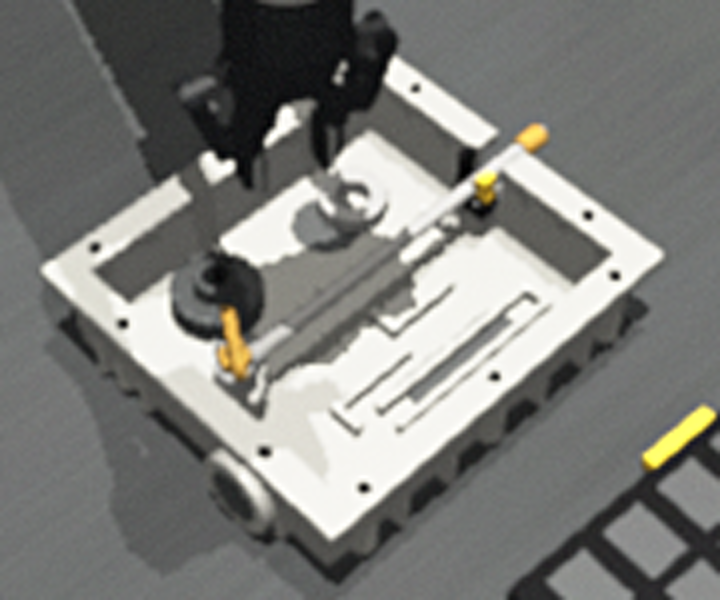

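View pics/d9.png

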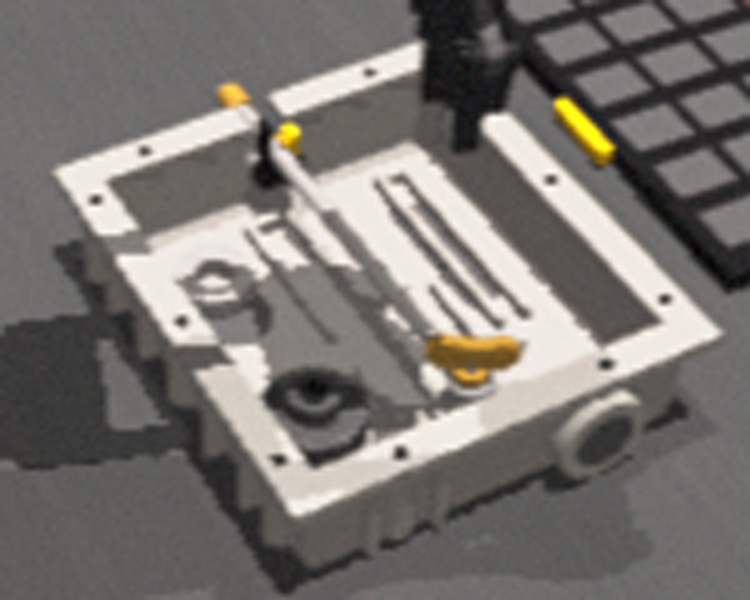

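```bash
python3 - <<'E'
from h import *
import cv2
a=cv2.imread("pics/w9.png");w=optics.calibration("wrist")
cv2.imwrite("pics/w9z.png",cv2.resize(a[140:230,280:370],(600,600),interpolation=2))
for th in (-.4,-.5,-.6):
  print(th,[((proj(w,[590.4+s*np.cos(th),-188+s*np.sin(th),97])-[279.5,139.5])*6.667).round(0).tolist() for s in(-28,28)])
E
```

```text
-0.4 [[292.0, 513.0], [372.0, 132.0]]
-0.5 [[273.0, 509.0], [392.0, 136.0]]
-0.6 [[255.0, 504.0], [411.0, 142.0]]
```

View pics/w9z.png

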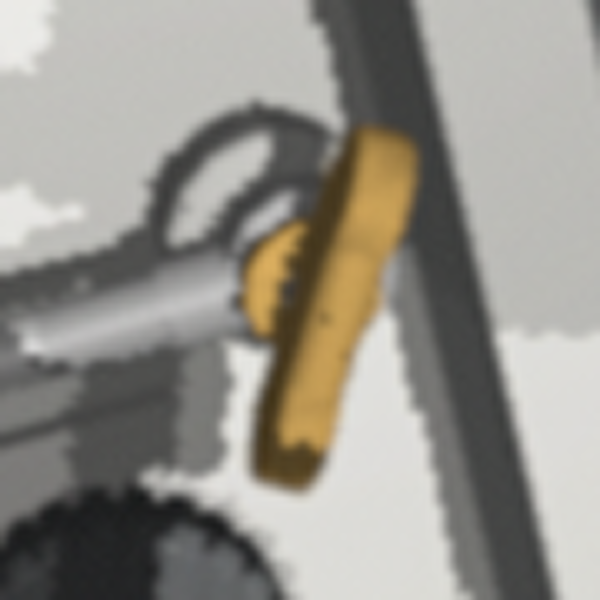

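```bash
python3 - <<'E'
from h import *
import cv2
sc,sd,w=[optics.calibration(n) for n in("scene","side","wrist")]
def axis(img,c,z,box,n):
    x0,y0,x1,y1=box
    a=img[y0:y1,x0:x1];hsv=cv2.cvtColor(a,cv2.COLOR_BGR2HSV);m=cv2.inRange(hsv,(10,120,60),(28,255,255))
    V=hsv[:,:,2]
    ys,xs=np.nonzero(m)
    P=np.array([onz(c,x+x0,y+y0,z)[:2] for x,y in zip(xs,ys)])
    C=np.cov(P.T);l,v=np.linalg.eigh(C);d=v[:,1];print(n,len(P),np.arctan(d[1]/d[0]).round(3),P.mean(0).round(1))
    ys,xs=np.nonzero((m>0)&(V>140))
    P=np.array([onz(c,x+x0,y+y0,z)[:2] for x,y in zip(xs,ys)]); C=np.cov(P.T);l,v=np.linalg.eigh(C);d=v[:,1];print('  bright',len(P),np.arctan(d[1]/d[0]).round(3))
axis(cv2.imread("pics/w9.png"),w,97,(310,150,355,220),"wrist")
R=optics.snapshot("scene")[:,:,::-1].copy();D=optics.snapshot("side")[:,:,::-1].copy()
axis(R,sc,87,(230,240,270,285),"scene");axis(D,sd,87,(305,235,345,265),"side")
E
```

```text
wrist 674 -0.494 [ 595.3 -188.2]
  bright 428 -0.523
scene 89 -0.563 [ 591.1 -189.2]
  bright 79 -0.555
side 121 -0.365 [ 587.2 -189.2]
  bright 50 0.232
```

The wrist view puts the wing axis at about -0.5 rad, which matches the stop found by torque (about -0.49), so the release didn't turn the nut back. The pipe is home, the jaw is closed and the bystanders inside the case haven't moved, so I'm handing in.

```bash
python3 - <<'E'
from h import *
print(r.get_state()["clock"]); print(order.hand_in())
E
```

```text
16.725
the job is handed in; nothing more can be done
None
```

The job is handed in at 16.7 s of the 48 s allowed. The pipe is home under the closed jaw, and the wing nut is turned clockwise to its stop.

- **Pipe:** I gripped it at the press point and swung it back until it touched the black finger at about 4 N. I then pressed it down in small steps. The highest reading between steps was about 14 N as the jaw wedged open. It met a hard stop at the expected home height, where I pressed to about 11.5 N. The camera views show the yellow jaw closed over the pipe.
- **Wing nut:** It turned about 1.2 rad clockwise. I took the steep rise in moment, to about 1.05 N m, as the stop. I eased most of the twist off before letting go.
- **Last checks:**
  - **Nut angle:** The wrist view puts the wings at -0.49 to -0.52 rad, against about -0.49 where the moment began to rise. The scene view gave about -0.56. The side view disagreed (-0.37, or +0.23 from bright pixels only), and I discounted it because few pixels show the wing there. I did not re-grip the nut to confirm it.
  - **Everything else:** The bearing and gear look unmoved in the final pictures. I did not measure the bystanders on the bench, but the arm never went near them. It was well clear of everything when I handed in.

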